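Clamp the olive jar and unscrew its lid

ROBOT

A 7-joint arm with a two-finger parallel gripper is mounted at the origin on the work surface. World frame = base frame: x ahead of the robot, y to its left, z up, the work surface at z = 0. Lengths are in m, angles in degrees, forces in N, time in s.
With the tool pointing down it reaches from about 0.35 to 0.9 m from the base axis. Payload 19.9 kg.
Tool frame: the origin (TCP) lies at the very end of the fingers, on their centre line; the grasp point (between the pads) lies 19 mm behind it; z points along the fingers, y is the line along which they close (so a half turn about z gives the same grasp; the last joint's range is limited). The gripper opens to 85 mm and grips with 20 to 120 N. Pads are 22 mm wide; open, the fingers measure 114 mm over their backs; the gripper's body (76 mm by 85 mm) begins 54 mm behind the grasp point. The pads swing forward as they close: fully open they stand 13 mm farther back than shut.
Start: joints at [-70.961, 23.915, -0.59, 92.452, 0.269, 63.638, -3.037], TCP at [0.228, 0.582, 0.231] pointing down, gripper open.
Joint ranges: [-161.28, 161.28], [-22.2, 115.67], [-73.04, 71.86], [3.21, 147.25], [-68.34, 248.33], [10.77, 114.83], [-161.83, 161.83]. Speed limits (degrees/s): [108.29, 108.29, 136.94, 136.94, 172.46, 172.46, 172.46].

INTERFACE

Orientations are given as [roll, pitch, yaw] about the fixed x, y, z axes, in that order (R = Rz(yaw) Ry(pitch) Rx(roll)).
In Python, from workcell import bot, vision, order gives the robot as it stands.
- The arm moves only by the shell command python3 -m inch 'ROWS' [FORCE]. ROWS is a JSON object of lists of equal length, an entry for each row: "delta_pos": the shift along the world's x, y, z in mm, a list of three; "angular": the turn, a rotation vector about the world's x, y, z in rad, a list of three; "hand": the finger opening in mm, from 0 to 85.4. A call has 1 to 20 rows; each row shifts and turns the commanded pose from where the row before left it; what a row does not reach is not made up. A row lasts 1/12 s, in which the tool goes at most 41.7 mm and 7.16 degrees, less where a joint would pass 70% of its speed; a pose out of reach is approached as far as the arm can. A call is refused whole if a number of a shift passes 41.7 or a number of a turn 0.125, either way. A call with a gripper value outside its range is refused whole. The fingers move at their own pace and stop on an object; FORCE is the grip in N (left out, the last holds). Time passes only in rows, so rows that do not move let the fingers close. It gives the time, the measured TCP pose, the force, the opening and the grip force at its end, in the units of the state.
- bot.get_obs(): the state, without advancing time (a new reading comes with each control period).
- vision.capture(name): name is "scene" or "top" or "wrist"; returns a dict with "color" (480x640x3 uint8, red, green, blue), "depth" (480x640 float32, m along the optical axis (not along the pixel's ray), 0 where there is no reading), "fov_y" (degrees; the focal length in pixels is half the picture's height over the tangent of half this angle, whatever the lens; pixels are square), "cx", "cy" (the principal point, pixels), "position" and "orientation" of the camera in the world; the wrist camera has in their place "T_tool_cam" (4x4, takes a point from camera to tool coordinates, whose origin is the TCP and whose axes are the flange's). Camera axes: x right, y up, looking along -z (the intrinsics and any distortion apply to the point x, -y, -z); pixel columns grow to the right and rows downward; lengths in m; the calibration is good to about 2 mm. A picture is of the moment at which its call begins: read the wrist's pose just before it.
- order.hand_in(): hands the job in; it is judged then, once.
The state is a dict: "t": time; "qpos": joint angles; "qd": joint speeds; "joint_efforts": joint torques, N m; "ee_pos": TCP position; "tool_rot": TCP orientation; "contact_force": force on the tool from outside, world axes, zero at the start; "torque": the same for the moment, N m; "opening": finger opening in m; "grip_force": force on a finger pad.
Only numpy, scipy, OpenCV 4.12 (cv2) and the standard library are available. Lean on these libraries where they do the work, as an engineer would, in place of code of your own. Each camera call takes 0.05 s, during which the arm holds its last target. There are 200 camera calls.

TASK

Open the jar of olives that stands in the jar clamp: first swing the red-handled clamp bar down until it rests in its yellow fork, so that the jar cannot turn, then unscrew the tight brass lid anticlockwise just until its threads let go and lift it straight off. Finish while still holding the lid in the gripper, level and still, about a finger's width clear above the jar's mouth; leave the bar closed, the jar in its clamp and everything else on the counter where it stands.

Things in the scene. Friction and masses are not known exactly. Their poses are not given: they have to be found in the camera images.
- holder: Grey jar clamp fixed to the counter, base 130 x 190 x 8 mm. Origin: on the counter below the middle of the jar's place; z up. A fence stands along y on its -x side (top at z 53 mm); the clamp bar closes along y on its +x side. Between them is the 73 mm wide place for the jar, with 16 mm high lips at both ends. The catch is a yellow fork at x 42.5, y 68 mm, prongs up to z 60 mm.
- bar (a joint): Angle of the clamp bar: 0 = level, fully down in the fork (hard stop); grows as the bar swings up, starts at 0.55 to 1.05. The hinge is stiff: the bar stays where it is left, and 2 to 3 N down on the handle moves it. Steel bar 10 mm wide (holder x), 20 mm high, centred on the line through the hinge pin.
- bar_hinge (a point): Centre of the clamp bar's hinge pin, at x 42.5, y -78, z 50 mm of the holder; the pin lies along the holder's x. Its post reaches up to z 66 mm.
- bar_handle (a point): Middle of the upper face of the bar's red handle, 178 mm along the bar from the hinge pin and 11 mm above the bar's centre line (2 mm to the holder's +x side of it). The handle is 24 mm wide (holder x), 55 mm long and 22 mm high.
- jar: Square glass jar of olives, 70 x 70 mm, loose, about 0.45 kg. Origin: centre of its underside; z up. Its square body is 66 mm high, above it a round neck 45 mm in diameter. It stands on the clamp's base plate (8 mm above the counter) with 1 to 2 mm play between fence and bar and about 4 mm play along the bar.
- jar_mouth (a point): Centre of the jar's mouth, 103.5 mm above the jar's underside.
- cap: Brass round screw lid, 60 mm in diameter, 24 mm high, 60 g, open below. Origin: centre of its lower rim; z up to the flat top. Screwed on, its rim is 82 mm above the jar's underside. A springy seal presses it up with 11 N, so turning takes about 0.5 N m. Anticlockwise (from above) it rises 1.5 mm; after 1.0 rad its lugs are free, the seal pops it up 1 mm. Clockwise it is against a stop.
- cap_mark (a point): Small red dot on top of the lid, 20 mm from its axis along the lid's own +x; shows how far it has turned. When tight, the lid's x axis is parallel to the jar's x axis. The lid lifts off straight when turned 1.05 to 1.6 rad from tight; at about 1.7 rad its lugs meet the next thread ramps.
- board: Green chopping board 240 x 160 x 14 mm, fixed. Origin: centre of its underside.
- spatula: Spatula lying on the board, leave alone. Origin: middle of its underside.
- sauce_red: Red squeeze bottle, 54 mm in diameter, 150 mm tall, leave alone. Origin: centre of its underside.
- sauce_yellow: Yellow squeeze bottle, 54 mm in diameter, 150 mm tall, leave alone. Origin: centre of its underside.
- sauce_white: White squeeze bottle, 54 mm in diameter, 150 mm tall, leave alone. Origin: centre of its underside.
- bowl: Steel bowl, 110 mm in diameter, 45 mm high, leave alone. Origin: centre of its underside.
- mill: Wooden pepper mill, 48 mm in diameter, 120 mm tall, leave alone. Origin: centre of its underside.
Mind the look-alikes: they are no part of the job. There is more than one size of the cap; the job needs the largest. Leave any purple look-alike of the jar alone.

How it is judged:
By the outcome, as a careful person would: the job done as asked, in the order asked, and still so for the second after the job is handed in, while the arm keeps its last pose, push and grip.
It also fails if it takes over 51 s, if anything falls off the work surface, if the arm or the gripper's body presses on something with over 40 N, if the wrist force passes 120 N, or if a joint passes its speed limit or range.

## Working session

There is one attempt and no reset: what is moved stays moved. The work goes in short steps, Python scripts to look and compute and a shell command to move; the robot and the scene stay as the last step left them, time stands still between calls to the robot, and variables do not carry over. Pictures are saved under pics/ and viewed, at most 10 in all, crops included, and the job is handed in when it is done.

```bash
ls; mkdir -p pics; cat > h.py <<'E'
import numpy as np, cv2
from scipy.spatial.transform import Rotation as R
from workcell import bot, vision, order
def cap(n):
    o=bot.get_obs(); c=vision.capture(n)
    if 'T_tool_cam' in c:
        T=np.eye(4);T[:3,:3]=R.from_euler('xyz',o['tool_rot'],degrees=True).as_matrix();T[:3,3]=o['ee_pos']
        c['T']=T@c['T_tool_cam']
    else:
        T=np.eye(4);q=np.array(c['orientation'])
        T[:3,:3]=q if q.shape==(3,3) else (R.from_euler('xyz',q,degrees=True).as_matrix() if q.size==3 else R.from_quat(q).as_matrix())
        T[:3,3]=c['position'];c['T']=T
    c['f']=240/np.tan(np.radians(c['fov_y'])/2)
    return c
def cloud(c):
    v,u=np.mgrid[:480,:640];d=c['depth']
    p=np.stack([(u-c['cx'])/c['f']*d,-(v-c['cy'])/c['f']*d,-d],-1)
    return p@c['T'][:3,:3].T+c['T'][:3,3]
def save(c,n,box=None,s=1):
    im=c['color'][:,:,::-1]
    if box: im=im[box[1]:box[3],box[0]:box[2]]
    cv2.imwrite('pics/'+n,cv2.resize(im,None,fx=s,fy=s,interpolation=cv2.INTER_CUBIC))
E
python3 - <<'E'
from h import *
print(bot.get_obs())
for n in ['scene','top']:
    c=cap(n); print(n,{k:v for k,v in c.items() if k not in('color','depth','T')})
    save(c,n+'0.png'); np.save(n+'0.npy',cloud(c))
E
```

```text
pics
{'t': 0.0, 'qpos': array([-70.96112949,  23.94879857,  -0.59077687,  92.48791847,
         0.26819225,  63.63731015,  -3.036045  ]), 'qd': array([-0.01455188, -0.0143829 ,  0.00879609, -0.05065223,  0.0538554 ,
        0.03790138, -0.04209266]), 'joint_efforts': array([ 5.40605197e-04, -8.64442492e+01,  6.78896829e-01, -4.34880674e+01,
        1.90911622e-02,  7.56620779e-03,  2.74357518e-05]), 'ee_pos': array([0.22808452, 0.58150159, 0.23063439]), 'tool_rot': array([-1.79927472e+02,  4.19177299e-03,  1.58584403e+02]), 'contact_force': array([-0.2249191 , -0.78204259,  0.24493059]), 'torque': array([-0.00576901,  0.00742017, -0.03246378]), 'grip_force': 0.0, 'opening': 0.08531330081847742}
scene {'fov_y': 54.55025046048791, 'cx': 319.36588408737623, 'cy': 244.12965817685688, 'position': array([ 1.22632013, -0.37447285,  0.75535212]), 'orientation': array([50.38536478,  0.9515726 , 55.33328315]), 'f': np.float64(465.4872183783111)}
top {'fov_y': 44.505881906259006, 'cx': 323.61142452938805, 'cy': 239.5358544207939, 'position': array([0.31694621, 0.0556067 , 1.34527488]), 'orientation': array([ 12.17495759,   0.11324789, -85.56912916]), 'f': np.float64(586.552229830332)}
```

View pics/scene0.png

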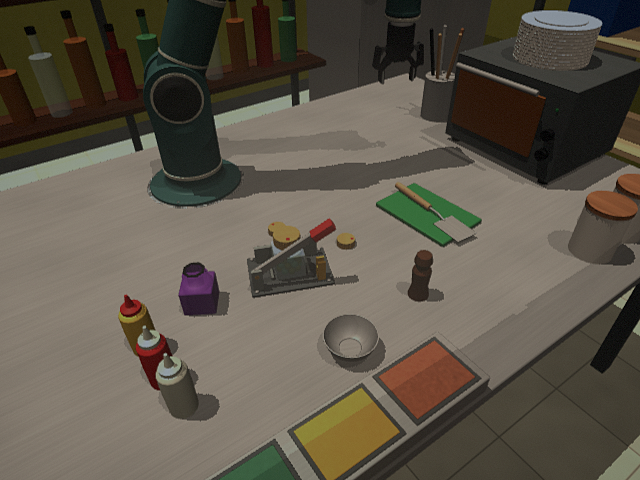

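View pics/top0.png

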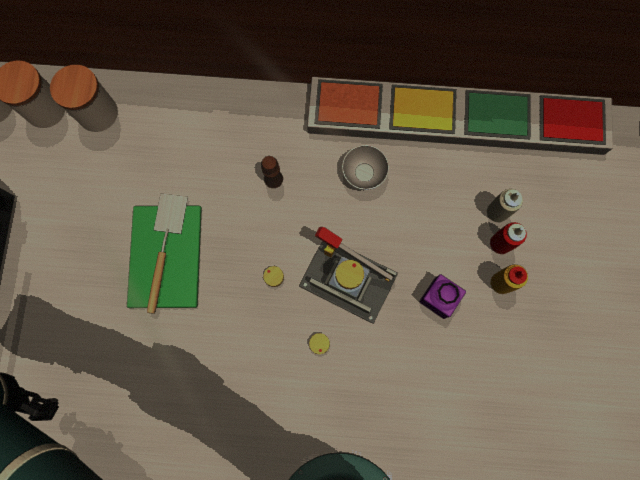

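The scene view shows the clamp with its jar and lid at (287,236), the raised red handle at (322,230) and the purple decoy jar at (199,290). In the top view the lid on the jar is at (350,273), two loose lids lie at (273,276) and (319,344), and the red handle is at (330,237). The lid on the clamped jar fits the description because it is screwed on and the largest. I'll confirm that by diameter and an enlarged crop.

```bash
python3 - <<'E'
from h import *
for n in ['top','scene']:
    c=cv2.imread(f'pics/{n}0.png'); P=np.load(n+'0.npy'); hsv=cv2.cvtColor(c,cv2.COLOR_BGR2HSV)
    H,S,V=[hsv[...,i].astype(int) for i in range(3)]
    reg=(np.linalg.norm(P[...,:2]-np.load('top0.npy')[273,350,:2],axis=-1)<.2)
    for nm,m in [('red',((H<8)|(H>172))&(S>150)&(V>90)),('brass',(H>20)&(H<34)&(S>90)&(V>90)) ,('yellowfork',(H>16)&(H<26)&(S>180))]:
        m=(m&reg).astype(np.uint8); k,l,st,ce=cv2.connectedComponentsWithStats(m)
        for i in range(1,k):
            if st[i,4]<6: continue
            q=P[l==i]; 
            print(n,nm,st[i],ce[i].round(1),'med',np.median(q,0).round(4),'lo',np.percentile(q,3,0).round(3),'hi',np.percentile(q,97,0).round(3))
c=cv2.imread('pics/top0.png'); cv2.imwrite('pics/crop.png',cv2.resize(c[215:365,250:450],None,fx=4,fy=4,interpolation=cv2.INTER_CUBIC))
E
```

```text
top red [317 227  25  21 260] [329.1 236.7] med [0.5796 0.0669 0.1572] lo [0.565 0.045 0.141] hi [0.595 0.088 0.169]
top red [353 264   3   3   8] [353.9 264.9] med [0.5307 0.0101 0.1178] lo [0.528 0.008 0.116] hi [0.533 0.012 0.121]
top brass [324 246  10   7  40] [328.6 249.3] med [0.5737 0.0671 0.0434] lo [0.566 0.059 0.037] hi [0.583 0.075 0.064]
top brass [336 260  28  28 605] [349.5 273.8] med [0.5114 0.0185 0.1158] lo [ 0.486 -0.008  0.111] hi [0.538 0.044 0.12 ]
top brass [263 266  21  20 314] [273.1 275.8] med [0.5082 0.1884 0.0198] lo [0.489 0.169 0.013] hi [0.529 0.21  0.025]
top brass [309 333  21  22 338] [319. 343.] med [0.366  0.0729 0.0195] lo [0.346 0.052 0.006] hi [0.386 0.092 0.024]
top yellowfork [328 245   7   6  16] [330.3 247.8] med [0.5791 0.064  0.0406] lo [0.576 0.056 0.026] hi [0.585 0.069 0.044]
top yellowfork [325 250   8   5  16] [329.4 251.8] med [0.567  0.0632 0.0582] lo [0.565 0.059 0.03 ] hi [0.57  0.074 0.064]
scene red [310 219  25  19 174] [320.9 227.7] med [0.5805 0.0647 0.1545] lo [0.565 0.043 0.141] hi [0.595 0.087 0.166]
scene red [286 238   4   2   8] [287.5 238.5] med [0.5287 0.011  0.1156] lo [0.524 0.008 0.114] hi [0.534 0.013 0.118]
scene brass [268 222  31  20 298] [282.7 231.5] med [0.5001 0.0233 0.1149] lo [ 0.353 -0.007  0.018] hi [0.534 0.086 0.117]
scene brass [340 233  15  11  97] [346.8 238.3] med [0.5092 0.1911 0.0192] lo [0.491 0.173 0.017] hi [0.524 0.207 0.022]
scene brass [317 255   7   4  13] [320.6 256.6] med [0.5688 0.0721 0.0607] lo [0.514 0.061 0.008] hi [0.571 0.109 0.064]
```

View pics/crop.png

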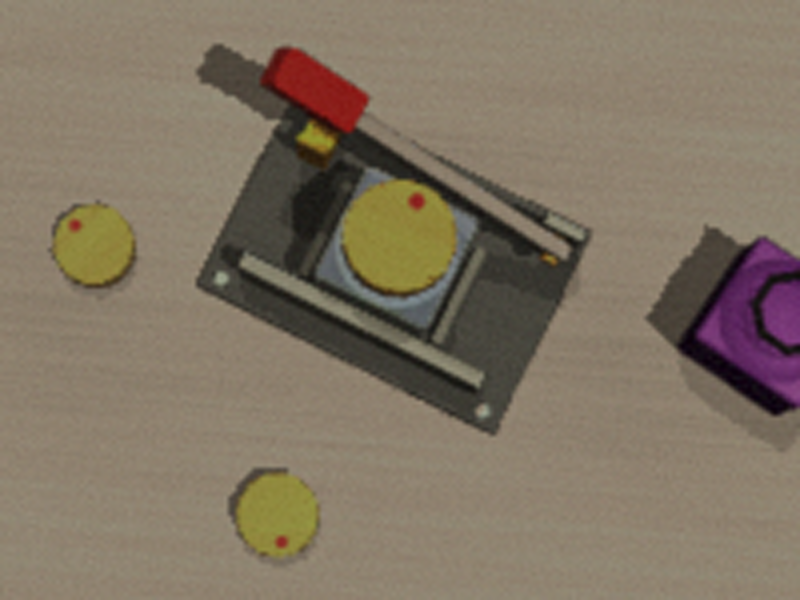

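The crop confirms it: the lid on the clamped jar is about 58 mm across, while the two loose ones are about 40 mm. Its red dot is at crop (416,201). Next I'll get the holder's yaw from the fence top and the hinge position.

```bash
python3 - <<'E'
from h import *
P=np.load('top0.npy'); c=cv2.imread('pics/top0.png')
lid=np.array([.5118,.0183])
# fence: crop line (240,260)-(480,380) -> px
m=np.zeros((480,640),np.uint8); cv2.line(m,(310,280),(370,310),1,13)
q=P[(m>0)]; q=q[(q[:,2]>.045)&(q[:,2]<.06)][:,:2]
d=np.linalg.svd(q-q.mean(0))[2][0]; d*=np.sign(d[1]); print('fence',len(q),q.mean(0),np.degrees(np.arctan2(-d[0],d[1])))
# base plate
m=np.zeros((480,640),np.uint8); cv2.rectangle(m,(295,240),(402,328),1,-1)
b=((m>0)&(P[...,2]>.004)&(P[...,2]<.0125)&(cv2.cvtColor(c,cv2.COLOR_BGR2GRAY)<90))
r=cv2.minAreaRect((P[b][:,:2]*1000).astype(np.float32)); print('base',r)
# cap circle both views: high points
for n in ['top','scene']:
    Q=np.load(n+'0.npy'); k=(np.linalg.norm(Q[...,:2]-lid,axis=-1)<.034)&(Q[...,2]>.105)
    ctr,rad=cv2.minEnclosingCircle((Q[k][:,:2]*1000).astype(np.float32)); print(n,ctr,rad,np.median(Q[k],0))
yaw=np.arctan2(-d[0],d[1]); ex=np.array([np.cos(yaw),np.sin(yaw)]); ey=np.array([-ex[1],ex[0]])
f=q.mean(0); print('fence x rel lid',(f-lid)@ex)
print('handle rel lid',(np.array([.580,.066])-lid)@ex,(np.array([.580,.066])-lid)@ey)
print('ex',ex,'ey',ey)
E
```

```text
fence 351 [0.47416081 0.03526871] -22.585402091545916
base ((524.0243530273438, 26.579063415527344), (213.37835693359375, 139.13433837890625), 67.62588500976562)
top (512.4473266601562, 18.364253997802734) 30.791852951049805 [0.51139831 0.01859841 0.11573278]
scene (512.6475219726562, 17.285587310791016) 32.05997085571289 [0.51649402 0.01389214 0.1151829 ]
fence x rel lid -0.041269573352760394
handle rel lid 0.044649945870757046 0.07023469465825602
ex [ 0.9233081  -0.38406009] ey [0.38406009 0.9233081 ]
```

```bash
python3 -m inch '{"delta_pos":[[17.6,-25.8,0],[17.6,-25.8,0],[17.6,-25.8,0],[17.6,-25.8,0],[17.6,-25.8,0],[17.6,-25.8,0],[17.6,-25.8,0],[17.6,-25.8,0],[17.6,-25.8,0],[17.6,-25.8,0],[17.6,-25.8,0],[17.6,-25.8,0],[17.6,-25.8,0],[17.6,-25.8,0],[17.6,-25.8,0],[17.6,-25.8,0],[17.6,-25.8,0],[17.6,-25.8,0],[17.6,-25.8,0],[17.6,-25.8,0]],"angular":[[0,0,-0.08],[0,0,-0.08],[0,0,-0.08],[0,0,-0.08],[0,0,-0.08],[0,0,-0.08],[0,0,-0.08],[0,0,-0.08],[0,0,-0.08],[0,0,-0.08],[0,0,-0.08],[0,0,-0.08],[0,0,-0.08],[0,0,-0.08],[0,0,-0.08],[0,0,-0.08],[0,0,-0.08],[0,0,-0.08],[0,0,-0.08],[0,0,-0.08]],"hand":[0,0,0,0,0,0,0,0,0,0,0,0,0,0,0,0,0,0,0,0]}'; python3 -m inch '{"delta_pos":[[0,0,0],[0,0,0],[0,0,0]],"angular":[[0,0,0],[0,0,0],[0,0,0]],"hand":[0,0,0]}'
python3 - <<'E'
from h import *
print(bot.get_obs()['qpos'])
c=cap('wrist'); P=cloud(c); save(c,'w1.png'); np.save('w1.npy',P)
hsv=cv2.cvtColor(c['color'],cv2.COLOR_RGB2HSV); m=((hsv[...,0]<8)|(hsv[...,0]>172))&(hsv[...,1]>150)&(hsv[...,2]>80)&(P[...,2]>.125)
q=P[m]; print(len(q),q.mean(0) if len(q) else 0, np.percentile(q,[2,98],0) if len(q) else 0)
E
```

```text
t: 1.77
ee_pos: [0.5807, 0.0645, 0.2311]
tool_rot: [-180.0, 0.0, 66.7]
contact_force: [-0.1, 0.2, 0.1]
opening: 0.0001
grip_force: 0.0
t: 2.02
ee_pos: [0.5798, 0.0663, 0.2309]
tool_rot: [-179.9, 0.0, 67.0]
contact_force: [0.8, 0.8, -0.4]
opening: -0.0003
grip_force: 0.0
[-33.39944357  21.79155663  30.54429213  99.38495973 -12.32013511
  62.22405178 -21.89201678]
2778 [0.58063094 0.07082057 0.15704689] [[0.56437838 0.04449473 0.14126344]
 [0.59604633 0.09453141 0.16662822]]
```

View pics/w1.png

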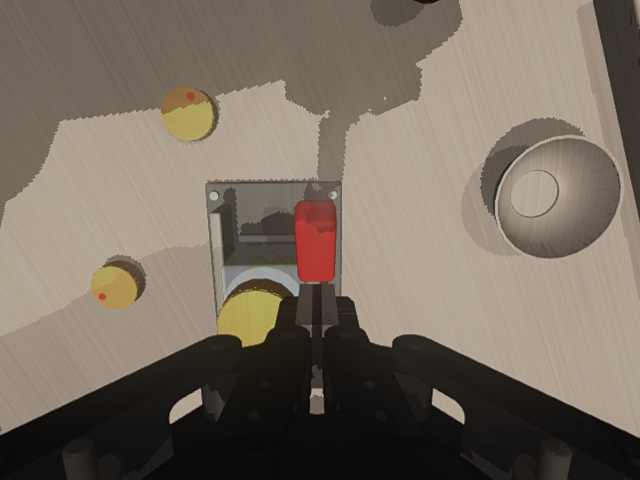

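The wrist view shows the red handle at (317,240), just outside the closed fingertips, and the lid at (255,325). Descend onto the handle and follow its arc.

```bash
python3 -m inch '{"delta_pos":[[1,2,-15],[1,2,-15],[1,2,-15],[1,2,-13],[2.4,5.7,-8.8],[2.2,5.2,-9.2],[2,4.7,-9.4],[1.7,4.2,-9.8],[1.5,3.7,-10]],"angular":[[0,0,0],[0,0,0],[0,0,0],[0,0,0],[0,0,0],[0,0,0],[0,0,0],[0,0,0],[0,0,0]],"hand":[0,0,0,0,0,0,0,0,0]}'
```

```text
t: 2.82
ee_pos: [0.5944, 0.0983, 0.1254]
tool_rot: [180.0, -0.0, 66.9]
contact_force: [0.9, 0.3, 0.7]
opening: -0.0003
grip_force: 0.6
```

```bash
python3 -m inch '{"delta_pos":[[0.5,1.2,-10],[0.4,1,-10],[0.3,0.8,-10],[0.3,0.6,-10],[0.2,0.5,-8],[0,0,-6],[0,0,-4],[0,0,-2.5],[0,0,-1.5],[0,0,-1]],"angular":[[0,0,0],[0,0,0],[0,0,0],[0,0,0],[0,0,0],[0,0,0],[0,0,0],[0,0,0],[0,0,0],[0,0,0]],"hand":[0,0,0,0,0,0,0,0,0,0]}'
python3 - <<'E'
from h import *
c=cap('scene');save(c,'s2.png',(220,190,380,310),5)
E
```

```text
t: 3.65
ee_pos: [0.5957, 0.1014, 0.0631]
tool_rot: [180.0, -0.0, 66.9]
contact_force: [-0.4, 0.4, 0.4]
opening: -0.0002
grip_force: 0.3
```

View pics/s2.png

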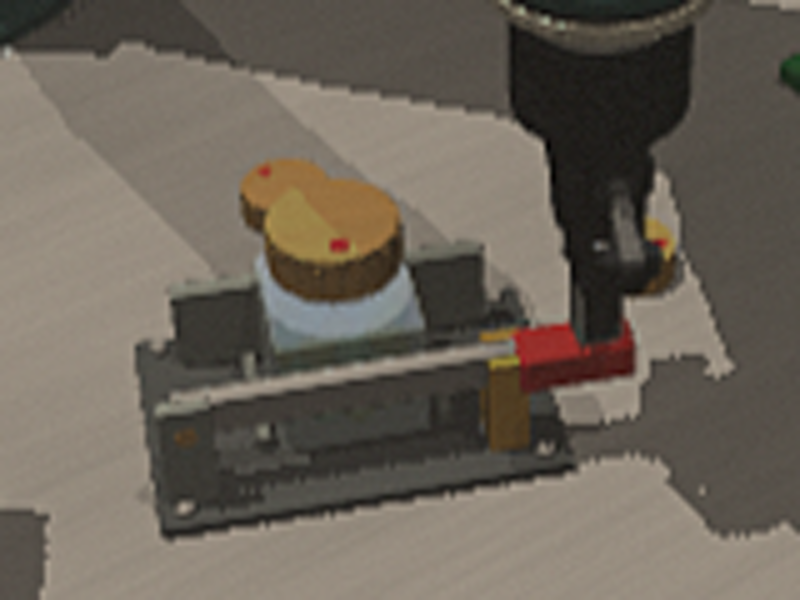

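The bar lies almost level in the yellow fork (505,380), and the fingers rest on the red handle (600,340). Keep pressing to the hard stop.

```bash
for i in 1 2; do python3 -m inch '{"delta_pos":[[0,0,-1],[0,0,-1],[0,0,0]],"angular":[[0,0,0],[0,0,0],[0,0,0]],"hand":[0,0,0]}'; done
```

```text
t: 3.95
ee_pos: [0.5959, 0.1015, 0.0611]
tool_rot: [180.0, -0.0, 66.9]
contact_force: [-0.0, -0.3, 0.6]
opening: 0.0001
grip_force: 0.0
t: 4.2
ee_pos: [0.5961, 0.1014, 0.0606]
tool_rot: [180.0, -0.1, 66.9]
contact_force: [-9.9, -0.6, 27.4]
opening: 0.0001
grip_force: 13.6
```

Hard stop reached (27 N at z = 60.6 mm). Retreat up and move over the lid with the gripper open.

```bash
python3 -m inch '{"delta_pos":[[0,0,8],[0,0,25],[0,0,35],[0,0,35],[0,0,20],[-14,-14,12],[-14,-14,0],[-14,-14,0],[-14,-14,0],[-14,-14,0],[-14,-13,0],[0,0,0],[0,0,0]],"angular":[[0,0,0],[0,0,0],[0,0,0],[0,0,0],[0,0,0],[0,0,0],[0,0,0],[0,0,0],[0,0,0],[0,0,0],[0,0,0],[0,0,0],[0,0,0]],"hand":[0,0,0,0,40,85,85,85,85,85,85,85,85]}'
python3 - <<'E'
from h import *
print(bot.get_obs()['qpos'])
ey=np.array([.384,.923]);ex=np.array([.923,-.384])
c=cap('wrist');save(c,'w3.png');P=cloud(c); C=cap('top'); S=cap('scene')
for n,c in [('wrist',c),('top',C),('scene',S)]:
    P=cloud(c);hsv=cv2.cvtColor(c['color'],cv2.COLOR_RGB2HSV)
    rel=P[...,:2]-[.512,.018]; r=np.linalg.norm(rel,axis=-1)
    k=(r<.036)&(P[...,2]>.109)&(P[...,2]<.122)&(hsv[...,1]>80); q=P[k]
    if len(q): print(n,len(q),'lid',cv2.minEnclosingCircle((q[:,:2]*1000).astype(np.float32)),np.median(q[:,2]))
    red=((hsv[...,0]<8)|(hsv[...,0]>172))&(hsv[...,1]>150)&(hsv[...,2]>60)
    q=P[red&(r<.03)&(P[...,2]>.1)]; print(' mark',len(q),q.mean(0) if len(q) else 0)
    q=P[red&(r>.07)&(r<.15)&(P[...,2]>.02)]; 
    if len(q): a,b=(q[:,:2]-[.512,.018])@ex,(q[:,:2]-[.512,.018])@ey; t=q[:,2]>q[:,2].max()-.012; print(' handle top x,y,z',a[t].mean(),b[t].mean(),np.percentile(q[t,2],[5,50,95]),'slope',np.polyfit(b[t],q[t,2],1)[0])
E
```

```text
t: 5.28
ee_pos: [0.5115, 0.0181, 0.1945]
tool_rot: [180.0, -0.0, 66.8]
contact_force: [0.8, 0.1, 0.3]
opening: 0.0848
grip_force: 0.0
[-32.59880894  16.51126007  32.08902822 111.49584541 -10.68183256
  54.85069472 -18.54352913]
wrist 7599 lid ((511.4410705566406, 18.134431838989258), 30.8225154876709) 0.11490490078877721
 mark 147 [0.53012568 0.01054235 0.11562337]
 handle top x,y,z 0.04284469998862689 0.10058579974489518 [0.05942376 0.06132789 0.0626065 ] slope -0.003094389262087453
 mark 0 0
 handle top x,y,z 0.04242798776898319 0.11647906743841326 [0.05819821 0.06231291 0.06657338] slope 0.021879039055083264
scene 414 lid ((511.48779296875, 16.833133697509766), 32.24844741821289) 0.11527123298118253
 mark 8 [0.5279359  0.01070136 0.11583944]
 handle top x,y,z 0.04763363709065841 0.09815637325378776 [0.05493689 0.06131432 0.06417448] slope 0.003102732762412946
```

View pics/w3.png

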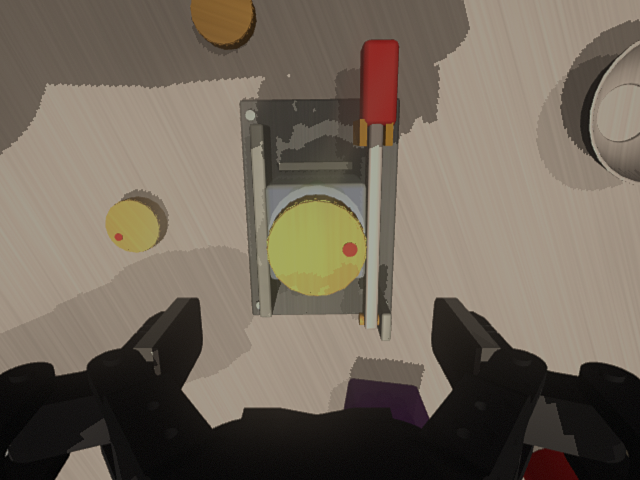

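The bar is closed: the handle at (380,80) is level at z 61 mm. The lid is centred at (317,247) between the open fingers, with its dot at (350,249). Descend and grip.

```bash
python3 -m inch '{"delta_pos":[[0,0,-20],[0,0,-20],[0,0,-20],[0,0,-15],[0,0,-12],[0,0,-10],[0,0,-8],[0,0,-5],[0,0,-3.5],[0,0,0],[0,0,0]],"angular":[[0,0,0],[0,0,0],[0,0,0],[0,0,0],[0,0,0],[0,0,0],[0,0,0],[0,0,0],[0,0,0],[0,0,0],[0,0,0]],"hand":[85,85,85,85,85,85,85,85,85,85,85]}'; python3 -m inch '{"delta_pos":[[0,0,0],[0,0,0],[0,0,0],[0,0,0],[0,0,0],[0,0,0],[0,0,0],[0,0,0]],"angular":[[0,0,0],[0,0,0],[0,0,0],[0,0,0],[0,0,0],[0,0,0],[0,0,0],[0,0,0]],"hand":[70,66,63,61,58,50,50,50]}' 70
```

```text
t: 6.35
ee_pos: [0.512, 0.0184, 0.0809]
tool_rot: [180.0, -0.0, 66.9]
contact_force: [-0.6, -0.9, 0.2]
opening: 0.0848
grip_force: 0.0
t: 7.02
ee_pos: [0.5117, 0.0186, 0.081]
tool_rot: [-180.0, -0.0, 66.9]
contact_force: [-4.3, 1.4, 9.6]
opening: 0.0591
grip_force: 72.5
```

```bash
python3 -m inch '{"delta_pos":[[0,0,0.1],[0,0,0.1],[0,0,0.1],[0,0,0.1],[0,0,0.1]],"angular":[[0,0,0.06],[0,0,0.06],[0,0,0.06],[0,0,0.06],[0,0,0.06]],"hand":[50,50,50,50,50]}'
python3 - <<'E'
from h import *
print(bot.get_obs()['torque'])
E
```

```text
t: 7.43
ee_pos: [0.5122, 0.0185, 0.0816]
tool_rot: [179.9, -0.0, 84.3]
contact_force: [0.2, -0.2, 5.8]
opening: 0.0585
grip_force: 73.4
[ 0.06477144  0.15627637 -0.15998542]
```

```bash
cat > m.py <<'E'
from h import *
for n in ['wrist','scene']:
    c=cap(n);P=cloud(c);hsv=cv2.cvtColor(c['color'],cv2.COLOR_RGB2HSV)
    rel=P[...,:2]-[.5115,.018]; r=np.linalg.norm(rel,axis=-1)
    red=((hsv[...,0]<8)|(hsv[...,0]>172))&(hsv[...,1]>120)&(hsv[...,2]>40)
    q=P[red&(r<.03)&(P[...,2]>.1)]
    if len(q): a=q.mean(0)-[.5115,.018,0]; print(n,len(q),a,'turned',np.arctan2(a[1],a[0])+np.radians(22.3))
    save(c,n+'m.png')
print(bot.get_obs()['torque'])
E
python3 m.py
```

```text
wrist 555 [ 0.02087122 -0.00174674  0.11590818] turned 0.3057116602222086
[0.09783521 0.17890246 0.17674864]
```

No slip: the lid has turned 0.31 rad with the gripper. Continue to about 1.2 rad.

```bash
python3 -m inch '{"delta_pos":[[0,0,0.1],[0,0,0.1],[0,0,0.1],[0,0,0.1],[0,0,0.1],[0,0,0.1],[0,0,0.1],[0,0,0.1],[0,0,0.1],[0,0,0.1],[0,0,0.1],[0,0,0.2],[0,0,0.3],[0,0,0.3],[0,0,0.2],[0,0,0]],"angular":[[0,0,0.06],[0,0,0.06],[0,0,0.06],[0,0,0.06],[0,0,0.06],[0,0,0.06],[0,0,0.06],[0,0,0.06],[0,0,0.06],[0,0,0.06],[0,0,0.06],[0,0,0.06],[0,0,0.06],[0,0,0.06],[0,0,0.06],[0,0,0]],"hand":[50,50,50,50,50,50,50,50,50,50,50,50,50,50,50,50]}'; python3 m.py
```

```text
t: 8.87
ee_pos: [0.5117, 0.0185, 0.0834]
tool_rot: [180.0, -0.0, 135.8]
contact_force: [-2.0, 0.7, 6.0]
opening: 0.0588
grip_force: 74.8
wrist 560 [0.0149243  0.01474964 0.11767906] turned 1.1687207504364285
scene 9 [0.01319396 0.01435935 0.11847534] turned 1.2168774292955755
[0.13286419 0.63060358 0.13126943]
```

```bash
python3 -m inch '{"delta_pos":[[0,0,0.5],[0,0,0.5],[0,0,1],[0,0,1],[0,0,1]],"angular":[[0,0,0],[0,0,0],[0,0,0],[0,0,0],[0,0,0]],"hand":[50,50,50,50,50]}'; python3 m.py
```

```text
t: 9.38
ee_pos: [0.5117, 0.0184, 0.0872]
tool_rot: [-180.0, -0.0, 135.6]
contact_force: [-0.1, -0.5, -0.8]
opening: 0.0585
grip_force: 75.0
wrist 556 [0.01492323 0.01464916 0.12139873] turned 1.165339059589761
scene 8 [0.01407951 0.01370697 0.12242863] turned 1.1612001049200038
[0.0366537  0.10801325 0.04618911]
```

The lid lifts with no pull (-0.8 N), so the threads are free. Lift it about 31 mm more.

```bash
python3 -m inch '{"delta_pos":[[0,0,2],[0,0,3],[0,0,4],[0,0,4],[0,0,4],[0,0,4],[0,0,4],[0,0,3],[0,0,2],[0,0,1],[0,0,0],[0,0,0],[0,0,0],[0,0,0],[0,0,0],[0,0,0]],"angular":[[0,0,0],[0,0,0],[0,0,0],[0,0,0],[0,0,0],[0,0,0],[0,0,0],[0,0,0],[0,0,0],[0,0,0],[0,0,0],[0,0,0],[0,0,0],[0,0,0],[0,0,0],[0,0,0]],"hand":[50,50,50,50,50,50,50,50,50,50,50,50,50,50,50,50]}'; python3 m.py
python3 - <<'E'
from h import *
c=cap('scene');save(c,'s5.png',(220,170,380,290),5)
E
```

```text
t: 10.82
ee_pos: [0.5116, 0.0184, 0.1181]
tool_rot: [-180.0, -0.0, 135.7]
contact_force: [-0.5, 0.2, -0.3]
opening: 0.0586
grip_force: 75.4
wrist 559 [0.01487739 0.01461071 0.15230254] turned 1.1655633850747689
scene 9 [0.01317008 0.01466988 0.15233437] turned 1.2284269751631567
[-0.03343195 -0.02547859 -0.06007459]
```

View pics/s5.png

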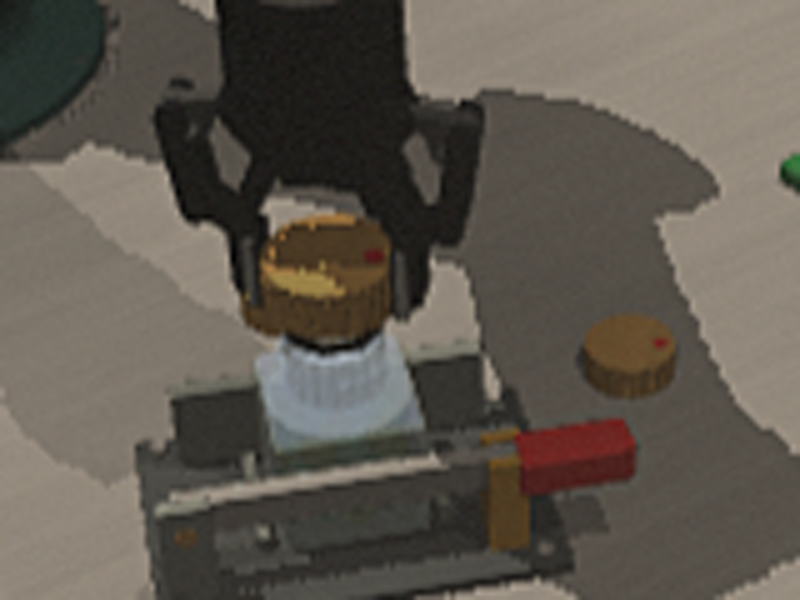

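The lid (325,275) is held level above the jar's open mouth (335,345). The jar is still in its clamp and the bar rests in the fork (505,470). The rim is about 16 mm above the mouth.

```bash
python3 -c "
from workcell import order
print(order.hand_in())"
```

```text
the job is handed in; nothing more can be done
None
```

The job is handed in at about 11 s: clamp bar closed in its fork, lid unscrewed about 1.2 rad and held still about 16 mm above the jar's mouth, jar still in its clamp and nothing else touched.

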